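# Start the preheat under a circuit board

### The arm

A 7-joint arm with a two-finger parallel gripper is mounted at the origin on the work surface. World frame = base frame: x ahead of the robot, y to its left, z up, the work surface at z = 0. Lengths are in mm, angles in rad, forces in N, time in s.
With the tool pointing down it reaches from about 350 to 775 mm from the base axis. Payload 3.1 kg.
Tool frame: the origin (TCP) lies midway between the tips of the shut fingers; the grasp point (between the pads) lies 19 mm behind it; z points along the fingers, y is the line along which they close (so a half turn about z gives the same grasp; the last joint's range is limited). The gripper opens to 85 mm and grips with 20 to 120 N. Pads are 22 mm wide; open, the fingers measure 114 mm over their backs; the gripper's body (76 mm by 85 mm) begins 54 mm behind the grasp point. The pads swing forward as they close: fully open they stand 13 mm farther back than shut.
Start: joints at [-0.042, 0.311, 0.014, 1.512, -0.004, 1.319, -0.027], TCP at [550.016, 0.032, 231.304] pointing down, gripper open.
Joint ranges: [-2.7, 2.7], [-0.3, 1.91], [-1.27, 1.3], [0.12, 2.57], [-1.44, 4.58], [0.2, 2.03], [-3.05, 3.05]. Speed limits (rad/s): [2.79, 2.79, 3.14, 3.14, 3.14, 3.14, 3.14].

### API

Orientations are given as a unit quaternion [x, y, z, w].
In Python, from rig import readout, eyes, ctrl gives the robot as it stands.
- The arm moves only by the shell command python3 -m jog 'ROWS' [OPENING] [FORCE]. ROWS is JSON, a list of rows, each an object of numbers: "tx", "ty", "tz": the shift along the tool's x, y, z in mm; "turn": the turn about the tool's z in rad. In form: [{"tx": .., "ty": .., "tz": .., "turn": ..}, ...]. A call has 1 to 12 rows; each row is the pose to reach, as a shift and turn from the pose commanded when the call began, along the tool's axes at that moment; what a row does not reach only later rows make up. A row lasts 1/10 s, in which the tool goes at most 50 mm and 8.59 degrees, less where a joint would pass 70% of its speed; a pose out of reach is approached as far as the arm can. A call with a gripper value outside its range is refused whole. OPENING is the finger opening in mm, from 0 to 85.4, set as the call begins (- or left out, the last holds). The fingers move at their own pace and stop on an object; FORCE is the grip in N (left out, the last holds). Time passes only in rows, so rows that repeat a pose let the fingers close. It gives the time, the measured TCP pose, the force, the opening and the grip force at its end, in the units of the state.
- readout.observe(): the state, without advancing time (a new reading comes with each control period).
- eyes.snapshot(name): name is "scene" or "side" or "wrist"; returns (picture, depth): 384x512x3 uint8, red, green, blue; 384x512 float32, mm along the optical axis (not along the pixel's ray), 0 where there is no reading.
- eyes.calibration(name): a dict with "camera_matrix" (3x3 intrinsics, pixels), "R" (3x3) and "t" (3): a world point X has camera coordinates R X + t; the wrist camera has in their place "mount" (4x4, takes a point from camera to tool coordinates, whose origin is the TCP and whose axes are the flange's). Camera axes: x right, y down, z forward; pixel columns grow to the right and rows downward; lengths in mm; the calibration is good to about 2 mm. A picture is of the moment at which its call begins: read the wrist's pose just before it. calibration takes no time and is no camera call.
- ctrl.finish_job(): hands the job in; it is judged then, once.
The state is a dict: "clock": time; "joint_pos": joint angles; "joint_velocities": joint speeds; "joint_torque": joint torques, N m; "tcp_pos": TCP position; "orientation": TCP orientation; "wrist_force": force on the tool from outside, world axes, zero at the start; "torque": the same for the moment, N m; "opening": finger opening in mm; "finger_force": force on a finger pad.
Only numpy, scipy, OpenCV 4.12 (cv2) and the standard library are available. Lean on these libraries where they do the work, as an engineer would, in place of code of your own. Each camera call takes 0.05 s, during which the arm holds its last target. There are 200 camera calls.

### The job

The green circuit board on the infrared preheater is waiting for rework: start its preheat from the control panel. Press the red mains rocker on, then the black rocker of the heater zone that the board stands over, then press the round green start button, keep it down for two seconds and let go. Leave the other zone switched off and the red stop button unpressed, and do not lift or shift the two cradles or the things on the bench.

Things in the scene. Friction and masses are not known exactly. Their poses are not given: they have to be found in the camera images.
- preheater: Low infrared board preheater, dark grey case 340 mm deep (x), 440 mm wide (y), fixed on the bench. Origin: centre of its underside, on the bench; z up, x away from the robot-facing front, y to the left as seen from the robot. The flat deck behind (x above -60 mm) is at z 80 mm; the front 110 mm is a sloping control panel.
- panel (a point): Middle of the control panel's surface (preheater x -115, y 0, z 70 mm); x axis up the slope, z axis square to the panel, which falls towards the robot by 10 degrees. Along its y axis, left to right: red mains rocker +155, black left-zone rocker +85, blank display 0, black right-zone rocker -85, green start button -138, red stop button -192 mm. Rocker frames 36 x 26 mm, 3 mm proud.
- left_zone (a point): Centre of the left heater (150 x 150 mm), on the deck at preheater x +60, y +105, z 80 mm. The black left-zone rocker switches it.
- right_zone (a point): Centre of the right heater (150 x 150 mm), on the deck at preheater x +60, y -105, z 80 mm. The black right-zone rocker switches it.
- mains_switch (a joint): Tilt of the red mains rocker, rad: 0 = off (as found), 0.30 = on. Key 31 mm front to back, 20 mm wide, pivot across its middle. Off: near half (ring mark) level with the panel, far half (white bar) up 17 degrees; press the far half down. About 2 N on its outer end moves it; it stays where left. Fully on, the far half is level with the panel.
- mains_press (a point): Where to press: top of the far, raised half of the red mains rocker, 12 mm from its pivot; sinks about 3.5 mm, square to the panel, as the rocker goes on. While off it lies at x -106, y +155, z 84 mm in the preheater's frame (12 mm off the panel).
- left_zone_switch (a joint): Tilt of the black left heater zone rocker, rad: 0 = off (as found), 0.30 = on. Key 31 mm front to back, 20 mm wide, pivot across its middle. Off: near half (ring mark) level with the panel, far half (white bar) up 17 degrees; press the far half down. About 2 N on its outer end moves it; it stays where left. Fully on, the far half is level with the panel.
- left_zone_press (a point): Where to press: top of the far, raised half of the black left-zone rocker, 12 mm from its pivot; sinks about 3.5 mm, square to the panel, as the rocker goes on. While off it lies at x -106, y +85, z 84 mm in the preheater's frame (12 mm off the panel).
- right_zone_switch (a joint): Tilt of the black right heater zone rocker, rad: 0 = off (as found), 0.30 = on. Key 31 mm front to back, 20 mm wide, pivot across its middle. Off: near half (ring mark) level with the panel, far half (white bar) up 17 degrees; press the far half down. About 2 N on its outer end moves it; it stays where left. Fully on, the far half is level with the panel.
- right_zone_press (a point): Where to press: top of the far, raised half of the black right-zone rocker, 12 mm from its pivot; sinks about 3.5 mm, square to the panel, as the rocker goes on. While off it lies at x -106, y -85, z 84 mm in the preheater's frame (12 mm off the panel).
- start_button (a joint): Travel of the round green start button, m: 0 = up, 0.005 = fully down. It moves square to the panel, springs back by itself; 1.2 N starts it, 4 N holds it fully down.
- start_top (a point): Centre of the top of the green start button's cap: 25 mm diameter, 12 mm proud of the panel, in a flat steel ring 32 mm across and 3.5 mm high.
- stop_button (a joint): Travel of the round red stop button, m: 0 = up, 0.005 = fully down. Same make as the start button, 54 mm to its right. It must stay up.
- stop_top (a point): Centre of the top of the red stop button's cap.
- board_cradle: Aluminium cradle, 180 x 180 mm and 40 mm high, standing loose on the deck with the green circuit board (118 x 130 mm, parts up to 44 mm above the deck) in it, centred over one of the two zones: the left one (preheater y positive) or the right one (y negative). Origin: centre of its underside, on the deck. 0.42 kg.
- empty_cradle: The same cradle without a board, standing loose over the other zone. Origin: centre of its underside.
- mug: Black mug, red inside, 80 mm across, 95 mm high, standing on the bench left or right of the preheater. Origin: centre of its underside.
- jar: Small flux jar with a blue cap, 44 mm across, 45 mm high, standing on the bench on the other side of the preheater. Origin: centre of its underside.
- screwdriver: Small orange-handled screwdriver, 150 mm long, lying on the bench between the preheater and the robot. Its x axis runs along it.
Mind the look-alikes: they are no part of the job. Of the things shaped like the jar, the blue one is meant. Several things have the shape of the mug; the one meant has the colours described above.

How it is judged:
By the outcome, as a careful person would: the job done as asked, in the order asked, and still so for the second after the job is handed in, with the robot touching nothing.
It also fails if it takes over 45 s, if anything falls off the work surface, if the arm or the gripper's body presses on something with over 40 N, if the wrist force passes 120 N, or if a joint passes its speed limit or range.

## Working session

There is one attempt and no reset: what is moved stays moved. The work goes in short steps, Python scripts to look and compute and a shell command to move; the robot and the scene stay as the last step left them, time stands still between calls to the robot, and variables do not carry over. Pictures are saved under pics/ and viewed, at most 10 in all, crops included, and the job is handed in when it is done.

```bash
ls; mkdir -p pics
python3 - <<'E'
from rig import readout, eyes
import cv2, numpy as np
s=readout.observe(); print(s)
for n in ("scene","side"):
    p,d=eyes.snapshot(n); cv2.imwrite(f"pics/{n}0.png",p[:,:,::-1]); np.savez(f"{n}0.npz",p=p,d=d)
    print(n,eyes.calibration(n))
print(eyes.calibration("wrist"))
E
```

```text
pics
{'clock': 0.0, 'joint_pos': array([-0.04171859,  0.31172484,  0.01399077,  1.51304247, -0.0043854 ,
        1.31923313, -0.02720306]), 'joint_velocities': array([-1.14138523e-03,  8.38097870e-04,  2.54317948e-05, -1.04643221e-03,
        1.22726301e-03, -1.32829455e-03,  1.04516030e-03]), 'joint_torque': array([-8.45983850e-04, -3.79911804e+01,  1.45537080e-01, -2.30588043e+01,
        1.22032766e-02,  1.37352623e-02,  4.05736500e-06]), 'tcp_pos': array([5.49264789e+02, 1.73461462e-02, 2.30227451e+02]), 'orientation': array([ 0.70707192,  0.70714065, -0.00087877, -0.00080039]), 'wrist_force': array([ 0.81792042,  0.1459219 , -0.60616843]), 'torque': array([-0.00619372,  0.00255982, -0.07368411]), 'finger_force': 0.0, 'opening': 85.32008838098048}
scene {'camera_matrix': array([[426.15988055,   0.        , 251.26246501],
       [  0.        , 426.15988055, 189.89283284],
       [  0.        ,   0.        ,   1.        ]]), 'R': array([[-0.78403588,  0.62061427,  0.01121009],
       [ 0.51551769,  0.66111174, -0.54513556],
       [-0.34573003, -0.42162684, -0.83827296]]), 't': arr
[... 253 characters left out ...]
, -0.09061741,  0.0228833 ],
       [-0.02326603, -0.47743527, -0.87835884],
       [ 0.0905199 ,  0.87398172, -0.47745377]]), 't': array([-527.79610178,   88.04770257, 1277.27527598])}
{'camera_matrix': array([[286.9234047,   0.       , 256.1026623],
       [  0.       , 286.9234047, 192.6367328],
       [  0.       ,   0.       ,   1.       ]]), 'mount': array([[ 1.06399331e-04, -9.63806055e-01, -2.66604344e-01,
         6.79178763e+01],
       [ 9.99999936e-01,  1.93406931e-04, -3.00098065e-04,
        -1.39153656e+00],
       [ 3.40799460e-04, -2.66604295e-01,  9.63806015e-01,
        -1.43348628e+02],
       [ 0.00000000e+00,  0.00000000e+00,  0.00000000e+00,
         1.00000000e+00]])}
```

View pics/scene0.png

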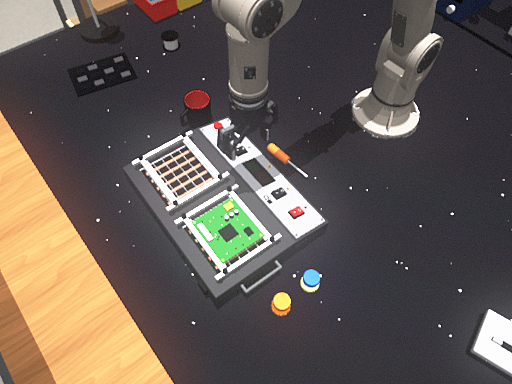

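View pics/side0.png

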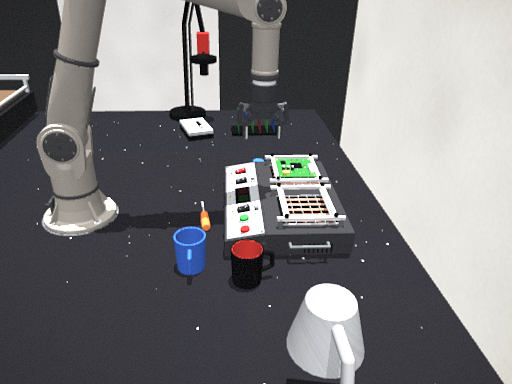

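The board (scene 230,230; side 295,167) stands at the red-mains end of the panel, so it is over the left zone. The rockers in the side view are mains (240,171), left zone (241,181) and right zone (244,209). The start button is at (243,218) and stop at (244,229). The wrist view should give better precision.

Run:
```python
from rig import readout, eyes
import cv2, numpy as np
s=readout.observe(); p,d=eyes.snapshot("wrist"); np.savez("w0.npz",p=p,d=d,pos=s['tcp_pos'],q=s['orientation'])
w=cv2.resize(p,(768,576),interpolation=cv2.INTER_CUBIC)
cv2.imwrite("pics/w0.png",w[:,:,::-1])
```

```text
(no output)
```

View pics/w0.png

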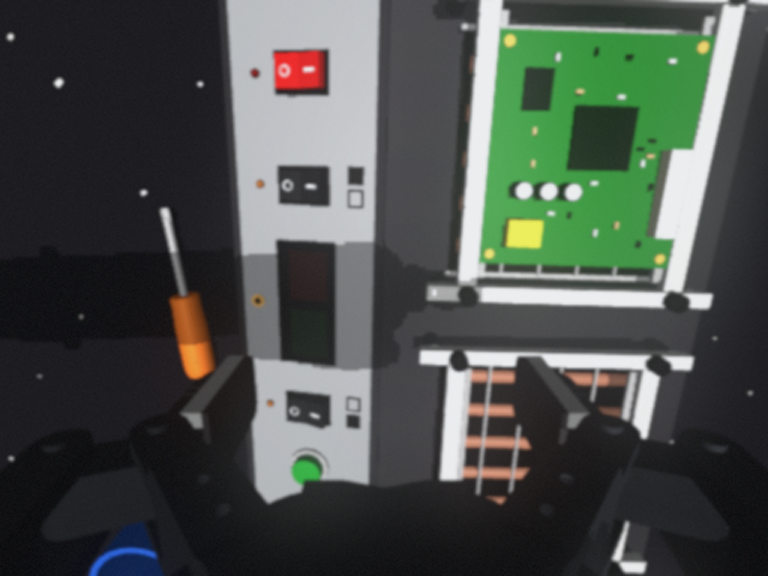

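Wrist view (768x576 crop): mains at (302,72), left rocker (303,186), right rocker (308,409), green start (306,468). The board is beside the mains and left rocker. The label beside the left rocker has its upper (left) square filled, which agrees.

Candidates, in wrist pixels:
- Red: mains rocker (302,72) or the stop button, which is hidden here (scene 218,126). The mains is the square one at the +y end.
- Black: left rocker (303,186) or right rocker (308,409). I choose the left.
- Green: the start button (306,468) or the board. I choose the round one.

This view also serves as the close check. Next I fit the preheater pose.

```bash
cat > h.py <<'E'
import numpy as np, cv2
from scipy.spatial.transform import Rotation as Rn
from scipy.optimize import least_squares
from rig import eyes
def wproj(X,pos,q):
    c=eyes.calibration("wrist");M=c["mount"];R=Rn.from_quat(q).as_matrix()
    t=(X-pos)@R; k=(t-M[:3,3])@M[:3,:3]; u=k@c["camera_matrix"].T; return u[:,:2]/u[:,2:]
def proj(n,X):
    c=eyes.calibration(n);u=(X@c["R"].T+c["t"])@c["camera_matrix"].T;return u[:,:2]/u[:,2:]
a=np.radians(10)
def panel(px,py,pz): # panel coords->preheater
    return np.array([-115+px*np.cos(a)-pz*np.sin(a),py,70+px*np.sin(a)+pz*np.cos(a)])
def world(P,v):
    return Rn.from_euler('z',v[2]).apply(P)+[v[0],v[1],0]
E
python3 - <<'E'
from h import *
w=np.load("w0.npz");sd=np.load("side0.npz")
def blob(img,box,f):
    x0,y0,x1,y1=box; c=img[y0:y1,x0:x1].astype(int);m=f(c[...,0],c[...,1],c[...,2]);
    n,l,st,ce=cv2.connectedComponentsWithStats(m.astype(np.uint8)); i=1+np.argmax(st[1:,4]); return ce[i]+[x0,y0],st[i]
red=lambda r,g,b:(r>g+60)&(r>b+60); grn=lambda r,g,b:(g>r+40)&(g>b+40); dark=lambda r,g,b:(r<90)
W=w['p'];S=sd['p']
print(blob(W,(170,20,230,75),red),blob(W,(178,95,228,150),dark),blob(W,(180,252,230,292),dark),blob(W,(180,290,230,330),grn),sep='\n')
print(blob(S,(225,160,255,178),red),blob(S,(225,222,258,240),red),blob(S,(225,210,258,224),grn),sep='\n')
obsW=np.array([[(279+326)/3,72/1.5],[303/1.5,186/1.5],[308/1.5,409/1.5],blob(W,(180,290,230,330),grn)[0]])
obsW[0]=blob(W,(170,20,230,75),red)[0];obsW[1]=blob(W,(178,95,228,150),dark)[0];obsW[2]=blob(W,(180,252,230,292),dark)[0]
PW=np.array([panel(0,155,8),panel(0,85,6),panel(0,-85,6),panel(0,-138,11)])
obsS=np.array([blob(S,(225,160,255,178),red)[0],blob(S,(225,222,258,240),red)[0],blob(S,(225,210,258,224),grn)[0]])
PS=np.array([panel(0,155,8),panel(0,-192,10),panel(0,-138,10)])
fw=lambda v:(wproj(world(PW,v),w['pos'],w['q'])-obsW).ravel()
fs=lambda v:(proj("side",world(PS,v))-obsS).ravel()
for n,f in(("w",fw),("s",fs),("both",lambda v:np.r_[fw(v),fs(v)])):
    r=least_squares(f,[600,50,0]);print(n,r.x,r.fun.round(1))
    for k,P in dict(mains=panel(12,155,12),left=panel(12,85,12),start=panel(0,-138,12)).items(): print(k,world(P,r.x).round(1))
E
```

```text
(array([198.78895706,  46.39018405]), array([ 12,  14,  34,  26, 815], dtype=int32))
(array([203.30477528, 122.98735955]), array([  8,  16,  33,  26, 712], dtype=int32))
(array([206.38016529, 271.52892562]), array([ 11,   9,  29,  24, 484], dtype=int32))
(array([203.43426295, 313.93227092]), array([ 14,  16,  20,  17, 251], dtype=int32))
(array([239.93939394, 170.57575758]), array([10,  8, 10,  6, 33], dtype=int32))
(array([244.38, 228.72]), array([15,  4,  9,  7, 50], dtype=int32))
(array([243.57777778, 217.44444444]), array([15,  5,  8,  6, 45], dtype=int32))
w [ 6.06628669e+02 -2.95505108e+01 -2.84883342e-02] [ 1.  -0.4 -1.2 -0.3 -1.1  1.   1.2  0. ]
mains [505.8 128.4  83.9]
left [503.8  58.4  83.9]
start [ 485.7 -164.2   81.8]
s [ 6.07032706e+02 -3.16770481e+01 -2.81240668e-02] [ 0.  -0.2  0.   0.1 -0.   0.1]
mains [506.2 126.2  83.9]
left [504.2  56.2  83.9]
start [ 486.1 -166.3   81.8]
both [ 6.06685956e+02 -2.95667045e+01 -2.80782742e-02] [ 1.  -0.3 -1.1 -0.2 -1.   1.   1.3  0.1 -0.1 -0.5 -0.2 -0.4 -0.2 -0.3]
mains [505.8 128.3  83.9]
left [503.8  58.4  83.9]
start [ 485.8 -164.2   81.8]
```

```bash
python3 -m jog '[{"tx":40,"ty":-14},{"tx":85,"ty":-30},{"tx":128,"ty":-44,"tz":20},{"tx":128,"ty":-44,"tz":60},{"tx":128,"ty":-44,"tz":100},{"tx":128,"ty":-44,"tz":125},{"tx":128,"ty":-44,"tz":125},{"tx":128,"ty":-44,"tz":125},{"tx":128,"ty":-44,"tz":125},{"tx":128,"ty":-44,"tz":125}]' 0 60
python3 - <<'E'
from h import *
from rig import readout
s=readout.observe();p,d=eyes.snapshot("wrist");print(s['tcp_pos'],s['orientation'],s['wrist_force'],s['opening'])
np.savez("w1.npz",p=p,d=d,pos=s['tcp_pos'],q=s['orientation'])
w=cv2.resize(p,(768,576),interpolation=cv2.INTER_CUBIC)
cv2.imwrite("pics/w1.png",w[:,:,::-1])
E
```

```text
[5.49448331e+02 2.50889171e-02 2.30442201e+02] [ 7.07069074e-01  7.07143882e-01 -6.71782531e-04 -6.35007063e-04] [-0.70286612  0.09759492 -0.19982495] 85.12216741010857schema error: expected keys tx, ty, tz, turn
```

View pics/w1.png

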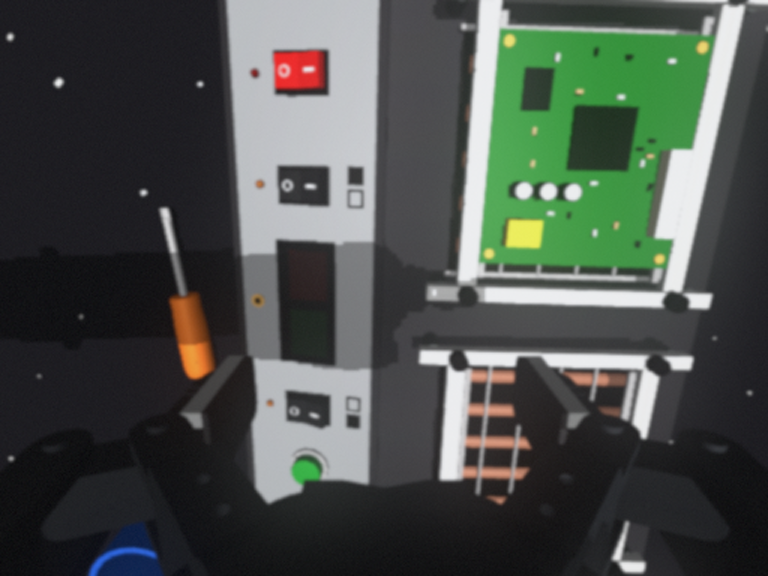

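The view is unchanged because the rows were refused: every row needs all four keys.

```bash
python3 -m jog '[{"tx":40,"ty":-14,"tz":0,"turn":0},{"tx":85,"ty":-30,"tz":0,"turn":0},{"tx":128,"ty":-44,"tz":20,"turn":0},{"tx":128,"ty":-44,"tz":60,"turn":0},{"tx":128,"ty":-44,"tz":100,"turn":0},{"tx":128,"ty":-44,"tz":125,"turn":0},{"tx":128,"ty":-44,"tz":125,"turn":0},{"tx":128,"ty":-44,"tz":125,"turn":0},{"tx":128,"ty":-44,"tz":125,"turn":0},{"tx":128,"ty":-44,"tz":125,"turn":0}]' 0 60
python3 - <<'E'
from h import *
from rig import readout
s=readout.observe();p,d=eyes.snapshot("wrist");print(s['tcp_pos'],s['orientation'],s['wrist_force'],s['opening'])
np.savez("w1.npz",p=p,d=d,pos=s['tcp_pos'],q=s['orientation'])
w=cv2.resize(p,(768,576),interpolation=cv2.INTER_CUBIC)
cv2.imwrite("pics/w1b.png",w[:,:,::-1])
E
```

```text
clock: 1.2
tcp_pos: [507.6, 128.4, 108.3]
orientation: [0.707, 0.707, 0.002, 0.001]
wrist_force: [-0.2, 0.1, -0.3]
opening: 0.0
finger_force: 0.0
[507.62855631 128.42006444 108.28407493] [0.70715787 0.70705267 0.00180134 0.00100792] [-0.18906404  0.09409335 -0.28764997] 0.04187192479137914
```

View pics/w1b.png

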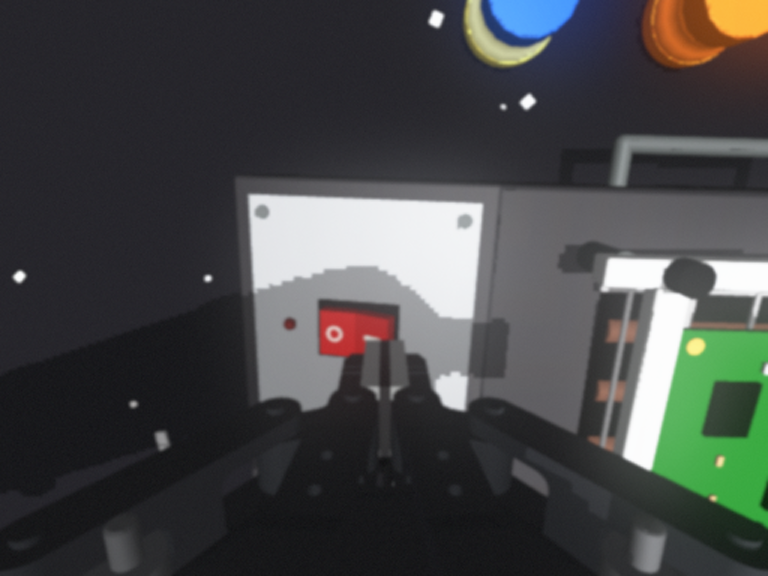

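The shut fingers (384,360) stand over the far half of the red rocker (319–398, 300–355). I'll press down in steps.

```bash
python3 -m jog '[{"tx":0,"ty":0,"tz":12,"turn":0},{"tx":0,"ty":0,"tz":20,"turn":0},{"tx":0,"ty":0,"tz":24,"turn":0},{"tx":0,"ty":0,"tz":26,"turn":0},{"tx":0,"ty":0,"tz":26,"turn":0}]'
```

```text
clock: 1.75
tcp_pos: [506.6, 127.9, 80.8]
orientation: [0.707, 0.707, 0.0, 0.0]
wrist_force: [0.1, -1.5, 3.0]
opening: -0.1
finger_force: 1.6
```

```bash
python3 -m jog '[{"tx":0,"ty":0,"tz":1,"turn":0},{"tx":0,"ty":0,"tz":2,"turn":0},{"tx":0,"ty":0,"tz":2,"turn":0}]'
```

```text
clock: 2.05
tcp_pos: [506.8, 127.9, 80.4]
orientation: [0.707, 0.707, 0.001, 0.001]
wrist_force: [-2.6, -0.8, 13.2]
opening: -0.1
finger_force: 6.3
```

13 N against the end stop, so mains is fully down. Now I lift and move to the left rocker.

```bash
python3 -m jog '[{"tx":0,"ty":0,"tz":-15,"turn":0},{"tx":0,"ty":0,"tz":-30,"turn":0},{"tx":-35,"ty":-1,"tz":-30,"turn":0},{"tx":-70,"ty":-2,"tz":-30,"turn":0},{"tx":-70,"ty":-2,"tz":-30,"turn":0},{"tx":-70,"ty":-2,"tz":-30,"turn":0}]'
python3 - <<'E'
from h import *
from rig import readout
s=readout.observe();p,d=eyes.snapshot("wrist");print(s['tcp_pos'])
cv2.imwrite("pics/w2.png",cv2.resize(p,(768,576),interpolation=cv2.INTER_CUBIC)[:,:,::-1])
E
```

```text
clock: 2.65
tcp_pos: [503.4, 57.1, 107.8]
orientation: [0.708, 0.706, -0.001, -0.001]
wrist_force: [0.1, -0.1, 0.0]
opening: -0.0
finger_force: 0.0
[503.35040792  57.13251244 107.77295279]
```

View pics/w2.png

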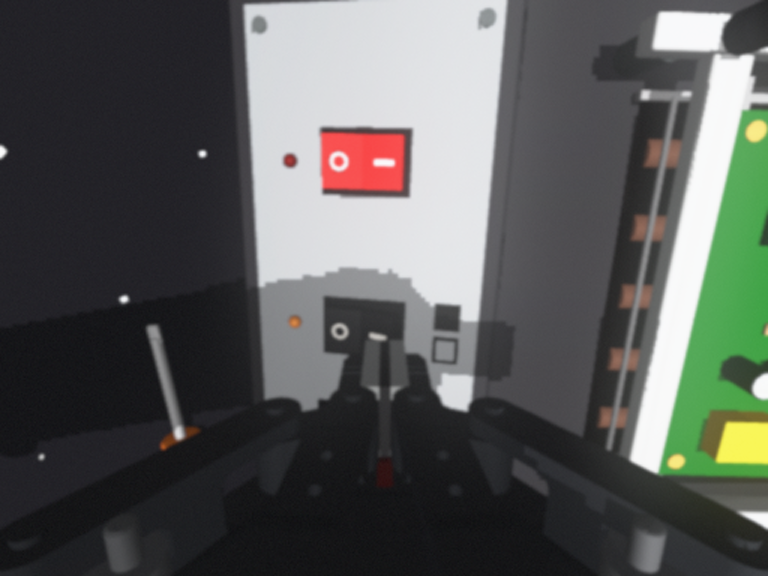

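The mains key at (363,162) has flipped: it now lies flush with its frame and the bar half is down. The fingers are over the far half of the left rocker, so I press the same way.

```bash
python3 -m jog '[{"tx":0,"ty":0,"tz":12,"turn":0},{"tx":0,"ty":0,"tz":20,"turn":0},{"tx":0,"ty":0,"tz":24,"turn":0},{"tx":0,"ty":0,"tz":27,"turn":0},{"tx":0,"ty":0,"tz":28,"turn":0},{"tx":0,"ty":0,"tz":28,"turn":0}]'
```

```text
clock: 3.3
tcp_pos: [504.3, 59.2, 80.8]
orientation: [0.707, 0.707, 0.001, -0.0]
wrist_force: [-1.1, 2.2, 4.1]
opening: 0.2
finger_force: 1.6
```

```bash
python3 -m jog '[{"tx":0,"ty":0,"tz":1,"turn":0},{"tx":0,"ty":0,"tz":2,"turn":0},{"tx":0,"ty":0,"tz":2,"turn":0}]'
```

```text
clock: 3.6
tcp_pos: [504.4, 59.2, 80.4]
orientation: [0.707, 0.707, 0.001, -0.0]
wrist_force: [-3.5, 1.5, 12.9]
opening: -0.0
finger_force: 6.6
```

12.9 N at the stop. Next I lift, travel to above the start button and look.

```bash
python3 -m jog '[{"tx":0,"ty":0,"tz":-20,"turn":0},{"tx":0,"ty":0,"tz":-50,"turn":0},{"tx":-45,"ty":-4,"tz":-50,"turn":0},{"tx":-90,"ty":-8,"tz":-50,"turn":0},{"tx":-135,"ty":-12,"tz":-50,"turn":0},{"tx":-180,"ty":-15,"tz":-50,"turn":0},{"tx":-224,"ty":-18,"tz":-50,"turn":0},{"tx":-224,"ty":-18,"tz":-50,"turn":0},{"tx":-224,"ty":-18,"tz":-28,"turn":0},{"tx":-224,"ty":-18,"tz":-28,"turn":0},{"tx":-224,"ty":-18,"tz":-28,"turn":0},{"tx":-224,"ty":-18,"tz":-28,"turn":0}]'
python3 - <<'E'
from h import *
from rig import readout
s=readout.observe();p,d=eyes.snapshot("wrist");print(s['tcp_pos'])
q,_=eyes.snapshot("side");q=cv2.resize(q[140:260,200:360],None,fx=3,fy=3,interpolation=cv2.INTER_CUBIC)
p=cv2.resize(p,(480,360))
cv2.imwrite("pics/w3.png",cv2.resize(np.hstack([p,q[:360]]),(800,300))[:,:,::-1])
E
```

```text
clock: 4.8
tcp_pos: [486.5, -165.5, 106.9]
orientation: [0.707, 0.708, 0.0, 0.0]
wrist_force: [0.1, -0.7, 0.2]
opening: 0.1
finger_force: 0.0
[ 486.46381636 -165.54150998  106.85399131]
```

View pics/w3.png

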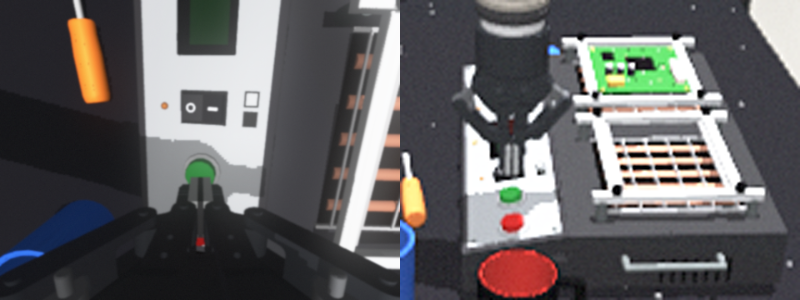

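The wrist crop shows the display (207,25) now green, so the unit is powered. The fingers are centred over the green cap (201,172), and the side crop shows red stop at (513,222), clear of them. I press and hold.

```bash
python3 -m jog '[{"tx":0,"ty":0,"tz":12,"turn":0},{"tx":0,"ty":0,"tz":20,"turn":0},{"tx":0,"ty":0,"tz":25,"turn":0},{"tx":0,"ty":0,"tz":29,"turn":0},{"tx":0,"ty":0,"tz":32,"turn":0},{"tx":0,"ty":0,"tz":32,"turn":0},{"tx":0,"ty":0,"tz":32,"turn":0}]'
```

```text
clock: 5.6
tcp_pos: [486.4, -165.7, 77.5]
orientation: [0.707, 0.707, 0.001, 0.0]
wrist_force: [-6.2, 2.6, 20.2]
opening: 0.0
finger_force: 10.7
```

20 N at the stop, so it has been fully down since about 5.3 s. I hold on for two seconds, then release.

```bash
python3 -m jog '[{"tx":0,"ty":0,"tz":0,"turn":0},{"tx":0,"ty":0,"tz":0,"turn":0},{"tx":0,"ty":0,"tz":0,"turn":0},{"tx":0,"ty":0,"tz":0,"turn":0},{"tx":0,"ty":0,"tz":0,"turn":0},{"tx":0,"ty":0,"tz":0,"turn":0},{"tx":0,"ty":0,"tz":0,"turn":0},{"tx":0,"ty":0,"tz":0,"turn":0},{"tx":0,"ty":0,"tz":0,"turn":0},{"tx":0,"ty":0,"tz":0,"turn":0},{"tx":0,"ty":0,"tz":0,"turn":0},{"tx":0,"ty":0,"tz":0,"turn":0}]'
python3 -m jog '[{"tx":0,"ty":0,"tz":0,"turn":0},{"tx":0,"ty":0,"tz":0,"turn":0},{"tx":0,"ty":0,"tz":0,"turn":0},{"tx":0,"ty":0,"tz":0,"turn":0},{"tx":0,"ty":0,"tz":0,"turn":0},{"tx":0,"ty":0,"tz":0,"turn":0},{"tx":0,"ty":0,"tz":-20,"turn":0},{"tx":0,"ty":0,"tz":-60,"turn":0},{"tx":0,"ty":0,"tz":-100,"turn":0},{"tx":45,"ty":0,"tz":-140,"turn":0},{"tx":90,"ty":0,"tz":-160,"turn":0},{"tx":90,"ty":0,"tz":-160,"turn":0}]'
python3 -m jog '[{"tx":40,"ty":0,"tz":0,"turn":0},{"tx":80,"ty":0,"tz":0,"turn":0},{"tx":80,"ty":0,"tz":0,"turn":0},{"tx":80,"ty":0,"tz":0,"turn":0}]'
python3 - <<'E'
from h import *
p,d=eyes.snapshot("wrist")
q,_=eyes.snapshot("side");q=cv2.resize(q[140:260,200:360],None,fx=3,fy=3,interpolation=cv2.INTER_CUBIC)
p=cv2.resize(p,(480,360))
cv2.imwrite("pics/w4.png",cv2.resize(np.hstack([p,q[:360]]),(800,300))[:,:,::-1])
E
```

```text
clock: 6.8
tcp_pos: [486.4, -165.7, 77.5]
orientation: [0.707, 0.707, 0.001, 0.0]
wrist_force: [-6.2, 1.7, 20.2]
opening: -0.0
finger_force: 10.6
clock: 8.0
tcp_pos: [488.3, -69.1, 237.6]
orientation: [0.704, 0.71, 0.004, 0.001]
wrist_force: [-0.2, 0.4, -0.9]
opening: -0.0
finger_force: 0.0
clock: 8.4
tcp_pos: [485.7, 4.9, 233.7]
orientation: [0.706, 0.708, -0.001, -0.0]
wrist_force: [-0.1, 0.1, 0.2]
opening: -0.1
finger_force: 0.0
```

View pics/w4.png

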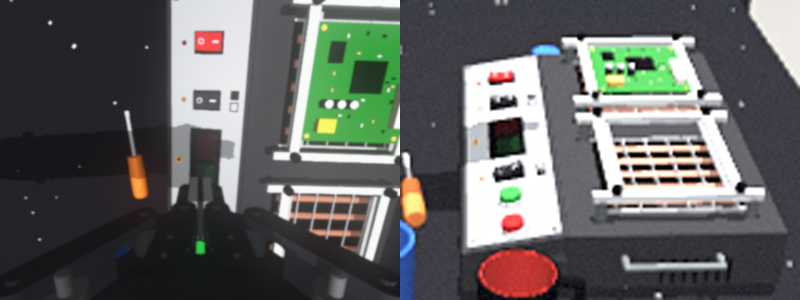

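Mains (209,42) and left rocker (207,100) look level and flat. In the side crop the right rocker (510,172) is still tilted, both buttons are up, and the cradles look undisturbed. Handing in.

```bash
python3 -c "
from rig import ctrl
print(ctrl.finish_job())"
```

```text
the job is handed in; nothing more can be done
None
```

I switched on the mains, then the left-zone rocker (the board stands over the left zone), held the green start button down for about 2 s and let go; the right zone, the stop button and the cradles were left alone, and the job is handed in.

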